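Make up two microscope parts kits

ROBOT

A 6-joint arm with a two-finger parallel gripper is mounted at the origin on the work surface. World frame = base frame: x ahead of the robot, y to its left, z up, the work surface at z = 0. Lengths are in mm, angles in rad, forces in N, time in s.
With the tool pointing down it reaches from about 275 to 750 mm from the base axis. Payload 10.2 kg.
Tool frame: the origin (TCP) lies at the very end of the fingers, on their centre line; the grasp point (between the pads) lies 19 mm behind it; x points along the fingers, z is the direction in which the jaws open and shut, and the axes are right-handed (so a half turn about x gives the same grasp; the last joint's range is limited). The gripper opens to 85 mm and grips with 20 to 120 N. Pads are 22 mm wide; open, the fingers measure 114 mm over their backs; the gripper's body (76 mm by 85 mm) begins 54 mm behind the grasp point. The pads swing forward as they close: fully open they stand 13 mm farther back than shut.
Start: joints at [-1.55, 0.313, 1.498, -0, 1.331, -0.223], TCP at [126.717, -509.484, 231.294] pointing down, gripper open.
Joint ranges: [-2.94, 2.94], [-0.97, 2.17], [0.19, 2.56], [-1.23, 4.37], [0.02, 3.11], [-2.88, 2.88]. Speed limits (rad/s): [2.39, 2.39, 3.01, 3.14, 3.14, 3.14].

INTERFACE

Orientations are given as a unit quaternion [w, x, y, z].
In Python, from rig import sense, vision, job gives the robot as it stands. The module is installed in compiled form; this text tells all that it offers.
- The arm moves only by the shell command python3 -m pendant 'ROWS' [FORCE]. ROWS is JSON, a list of rows, each a list of 7 numbers: the turn, a rotation vector about the tool's x, y, z in rad, then the shift along the tool's x, y, z in cm, then the opening, from 0 (shut) to 1 (fully open). A call has exactly 5 rows; each row is the pose to reach, as a shift and turn from the pose commanded when the call began, along the tool's axes at that moment; what a row does not reach only later rows make up. A row lasts 1/8 s, in which the tool goes at most 62.5 mm and 10.7 degrees, less where a joint would pass 70% of its speed; a pose out of reach is approached as far as the arm can. A call with a gripper value outside its range is refused whole. The fingers move at their own pace and stop on an object; FORCE is the grip in N (left out, the last holds). Time passes only in rows, so rows that repeat a pose let the fingers close, or fill a call up. It gives the time, the measured TCP pose, the force and the opening at its end, in the units of the state.
- sense(): the state, without advancing time (a new reading comes with each control period).
- vision.capture(name): name is "side" or "top"; returns the picture (420x560x3 uint8, red, green, blue); there is no depth.
- vision.calibration(name): a dict with "K" (3x3 intrinsics, pixels), "extrinsics" (4x4, takes a point from camera to world coordinates). Camera axes: x right, y up, looking along -z (the intrinsics and any distortion apply to the point x, -y, -z); pixel columns grow to the right and rows downward; lengths in mm; the calibration is good to about 2 mm. A picture is of the moment at which its call begins. calibration takes no time and is no camera call.
- job.finish_job(): hands the job in, once; it reports no verdict.
The state is a dict: "time_s": time; "joints": joint angles; "dq": joint speeds; "tau": joint torques, N m; "eef_pos": TCP position; "ee_rot": TCP orientation; "force": force on the tool from outside, world axes, zero at the start; "wrist_torque": the same for the moment, N m; "grip_width": opening from 0.0 (shut) to 1.0 (fully open).
Only numpy, scipy, OpenCV 4.12 (cv2) and the standard library are available. Lean on these libraries where they do the work, as an engineer would, in place of code of your own. Each camera call takes 0.05 s, during which the arm holds its last target.

TASK

Make up the two microscope kits from the parts on the bench: the eyepiece with the green ring, the steel objective and the red dust cap go in the blue tray; the eyepiece with the blue ring and the black focus knob go in the yellow tray. Stand each part upright, the way up it is now, on the floor of a compartment of its own (any compartment of the right tray), setting it down rather than dropping it. Leave the light head, the bottle and the screwdriver where they are.

Things in the scene. Friction and masses are not known exactly. Their poses are not given: they have to be found in the camera images.
- blue_tray: Blue plastic kit tray with three square compartments in a row, 72 mm (x) by 208 mm (y). Fixed to the bench; the walls and dividers are 4 mm thick and rise to 14 mm above the bench, the compartment floors (grey pads) lie 4 mm above the bench. Every compartment is 64 x 64 mm inside. Origin: centre of the underside, at bench height. The compartments stand in a row along the tray's own y axis, centred at x = 0 and y = -68, 0 and +68 mm.
- yellow_tray: Yellow plastic kit tray with two square compartments in a row, 72 mm (x) by 140 mm (y). Fixed to the bench; the walls and dividers are 4 mm thick and rise to 14 mm above the bench, the compartment floors (grey pads) lie 4 mm above the bench. Every compartment is 64 x 64 mm inside. Origin: centre of the underside, at bench height. The compartments stand in a row along the tray's own y axis, centred at x = 0 and y = -34 and +34 mm.
- green_eyepiece_center (a point): Eyepiece: plain upright black cylinder, 36 mm in diameter, 55 mm high, with a green ring on its top face around a small lens and a green band near its foot. Loose; it starts upright on the bench. This point is its centre, half-way up, on its axis; its z axis points up. About 90 g.
- blue_eyepiece_center (a point): Eyepiece: plain upright black cylinder, 36 mm in diameter, 55 mm high, with a blue ring on its top face around a small lens and a blue band near its foot. Loose; it starts upright on the bench. This point is its centre, half-way up, on its axis; its z axis points up. About 90 g.
- objective_center (a point): Objective lens: upright steel cylinder, 34 mm in diameter from its foot to 44 mm above it, then its nose tapering to 23 mm at the top, 50 mm high in all; brass ring on top around a small lens. Loose; it starts upright on the bench. This point is its centre, half-way up, on its axis; its z axis points up. About 130 g.
- red_cap_center (a point): Red dust cap: a disc 44 mm in diameter and 12 mm thick, lying flat, with an upright grip fin on top that runs along its own x axis: 32 mm long (x), 10 mm thick (y), from 12 mm up to 40 mm above its underside; pinch it by the fin. 40 mm high in all. Loose; it starts upright on the bench. This point is its centre, half-way up, on its axis; its z axis points up. About 40 g.
- focus_knob_center (a point): Black focus knob: a wheel 44 mm in diameter and 22 mm thick, lying flat, with a round hub on top, 28 mm in diameter, from 22 mm up to 50 mm above its underside, with a silver end face; grip it by the hub. 50 mm high in all. Loose; it starts upright on the bench. This point is its centre, half-way up, on its axis; its z axis points up. About 80 g.
- light_head: Bystander, not to be moved: white ring light head lying face up beyond the trays, 110 mm in diameter, 50 mm high, with a dark grey face carrying eight pale LED windows. Origin: centre of the underside.
- cleaner_bottle: Bystander, not to be moved: small amber bottle with a white cap, 38 mm in diameter, 85 mm high, on the robot's left. Origin: centre of the underside.
- screwdriver: Bystander, not to be moved: orange-handled screwdriver, 160 mm long, lying along its x axis on the robot's right. Origin: half-way along its length, at bench height.

How it is judged (in metres and radians):
At the end, for the whole second after the job is handed in: Each part stands upright (0.1 rad) in its own compartment of the right tray (blue: green eyepiece, objective, cap; yellow: blue eyepiece, knob), within 16 mm of the compartment's centre in tray x and y and 4 mm of resting height, released, at rest (x of green_eyepiece_center in the frame of blue_tray between -0.016 and 0.016 m and z of green_eyepiece_center in the frame of blue_tray between 0.0275 and 0.0355 m and (y of green_eyepiece_center in the frame of blue_tray between -0.084 and -0.052 m or y of green_eyepiece_center in the frame of blue_tray between -0.016 and 0.016 m or y of green_eyepiece_center in the frame of blue_tray between 0.052 and 0.084 m) and angle between each of green_eyepiece_center, objective_center, red_cap_center, blue_eyepiece_center, focus_knob_center's own z axis and vertical below 0.1 rad and linear speed of each of green_eyepiece, objective, red_cap, blue_eyepiece, focus_knob below 0.02 m/s and angular speed of each of green_eyepiece, objective, red_cap, blue_eyepiece, focus_knob below 0.2 rad/s and x of objective_center in the frame of blue_tray between -0.016 and 0.016 m and z of objective_center in the frame of blue_tray between 0.025 and 0.033 m and (y of objective_center in the frame of blue_tray between -0.084 and -0.052 m or y of objective_center in the frame of blue_tray between -0.016 and 0.016 m or y of objective_center in the frame of blue_tray between 0.052 and 0.084 m) and x of red_cap_center in the frame of blue_tray between -0.016 and 0.016 m and z of red_cap_center in the frame of blue_tray between 0.02 and 0.028 m and (y of red_cap_center in the frame of blue_tray between -0.084 and -0.052 m or y of red_cap_center in the frame of blue_tray between -0.016 and 0.016 m or y of red_cap_center in the frame of blue_tray between 0.052 and 0.084 m) and x of blue_eyepiece_center in the frame of yellow_tray between -0.016 and 0.016 m and z of blue_eyepiece_center in the frame of yellow_tray between 0.0275 and 0.0355 m and (y of blue_eyepiece_center in the frame of yellow_tray between -0.05 and -0.018 m or y of blue_eyepiece_center in the frame of yellow_tray between 0.018 and 0.05 m) and x of focus_knob_center in the frame of yellow_tray between -0.016 and 0.016 m and z of focus_knob_center in the frame of yellow_tray between 0.025 and 0.033 m and (y of focus_knob_center in the frame of yellow_tray between -0.05 and -0.018 m or y of focus_knob_center in the frame of yellow_tray between 0.018 and 0.05 m)); the robot touches nothing.
It fails at once if a part is dropped or thrown (faster than 0.6 m/s with no finger touching it, a fall of about 18 mm) ((contact force between the fingers and green_eyepiece below 0.01 N and linear speed of green_eyepiece above 0.6 m/s) or (contact force between the fingers and objective below 0.01 N and linear speed of objective above 0.6 m/s) or (contact force between the fingers and red_cap below 0.01 N and linear speed of red_cap above 0.6 m/s) or (contact force between the fingers and blue_eyepiece below 0.01 N and linear speed of blue_eyepiece above 0.6 m/s) or (contact force between the fingers and focus_knob below 0.01 N and linear speed of focus_knob above 0.6 m/s)).
It fails at once if the light head is shifted by more than 30 mm (distance of light_head from where it was at the start of the episode above 0.03 m).
It fails at once if the cleaner bottle is shifted by more than 30 mm (distance of cleaner_bottle from where it was at the start of the episode above 0.03 m).
It fails at once if the screwdriver is shifted by more than 30 mm (distance of screwdriver from where it was at the start of the episode above 0.03 m).
It also fails if it takes over 131 s, if anything falls off the work surface, if the arm or the gripper's body presses on something with over 40 N, if the wrist force passes 120 N, or if a joint passes its speed limit or range.

## Working session

There is one attempt and no reset: what is moved stays moved. The work goes in short steps, Python scripts to look and compute and a shell command to move; the robot and the scene stay as the last step left them, time stands still between calls to the robot, and variables do not carry over. Pictures are saved under pics/ and viewed, and the job is handed in when it is done.

```bash
mkdir -p pics; python3 - <<'E'
from rig import sense, vision
import cv2
s=sense();print(s)
for n in("top","side"):
    im=vision.capture(n);cv2.imwrite(f"pics/{n}0.png",im[:,:,::-1]);c=vision.calibration(n);print(n,c)
E
```

```text
{'time_s': 0.0, 'joints': array([-1.55039965e+00,  3.13443632e-01,  1.49843594e+00,  1.23347817e-05,
        1.33104012e+00, -2.23411101e-01]), 'dq': array([ 2.28905748e-04,  3.16957198e-05,  2.13456894e-03, -1.72927423e-04,
       -3.06128955e-05, -1.20083909e-03]), 'tau': array([-3.30578594e-03, -4.12269402e+01, -2.59742242e+01, -2.86341337e-04,
        4.13047223e-03,  4.88348221e-06]), 'eef_pos': array([ 126.71477296, -509.20438264,  230.73877879]), 'ee_rot': array([ 0.55679664,  0.43585543,  0.55738294, -0.43512274]), 'force': array([ 0.31047218, -0.06264553, -0.04617293]), 'wrist_torque': array([-0.03516172, -0.01399289,  0.04304999]), 'grip_width': 0.9983932497143729}
top {'K': array([[518.32699658,   0.        , 280.01832285],
       [  0.        , 518.32699658, 199.08095914],
       [  0.        ,   0.        ,   1.        ]]), 'extrinsics': array([[ 1.36295588e-02,  9.98454014e-01, -5.38870719e-02,
         5.24404041e+02],
       [-9.99884963e-01,  1.32507410e-02, -7.38090430e-03,
         7.47808926e+00],
       [-6.65544989e-03,  5.39814714e-02,  9.98519757e-01,
         1.43763043e+03],
       [ 0.00000000e+00,  0.00000000e+00,  0.00000000e+00,
         1.00000000e+00]])}
side {'K': array([[402.88733662,   0.        , 278.0068221 ],
       [  0.        , 402.88733662, 209.82728507],
       [  0.        ,   0.        ,   1.        ]]), 'extrinsics': array([[ 9.76909629e-01,  1.57801651e-01, -1.44035467e-01,
         4.84273002e+02],
       [-2.13015897e-01,  6.67361931e-01, -7.13619142e-01,
        -7.13329156e+02],
       [-1.64864911e-02,  7.27823256e-01,  6.85566557e-01,
         7.38656406e+02],
       [ 0.00000000e+00,  0.00000000e+00,  0.00000000e+00,
         1.00000000e+00]])}
```

View pics/top0.png

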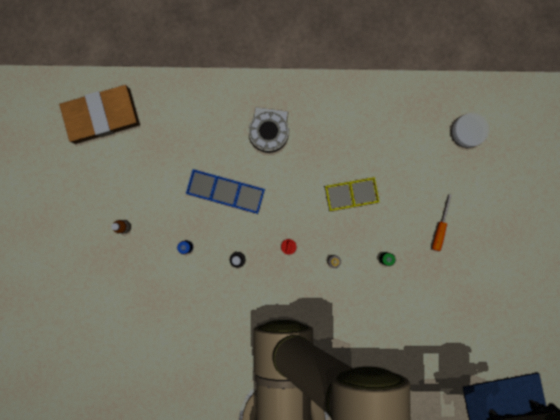

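View pics/side0.png

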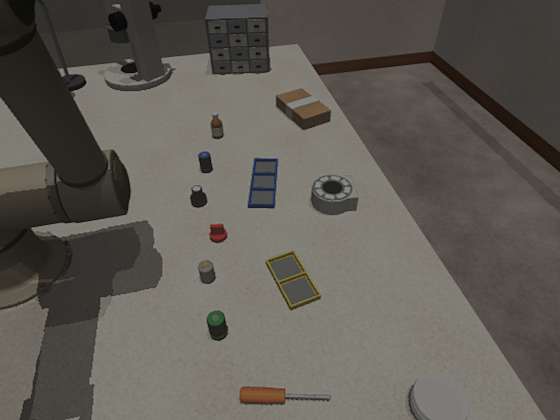

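The top view shows blue eyepiece (185,247), knob (237,260), cap (288,246), objective (334,261), green eyepiece (388,259), blue tray (226,191), yellow tray (351,194). I'll zoom in to see the masks.

```bash
python3 - <<'E'
import cv2,numpy as np
a=cv2.imread("pics/top0.png")[160:285,165:405]
cv2.imwrite("pics/topz.png",cv2.resize(a,None,fx=3.3,fy=3.3,interpolation=cv2.INTER_CUBIC))
b=cv2.imread("pics/side0.png")[140:350,180:330]
cv2.imwrite("pics/sidez.png",cv2.resize(b,None,fx=2.8,fy=2.8,interpolation=cv2.INTER_CUBIC))
E
```

```text
(no output)
```

View pics/topz.png

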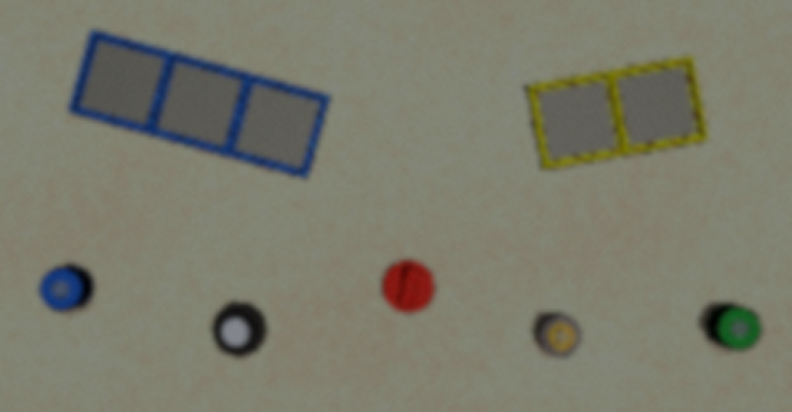

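View pics/sidez.png

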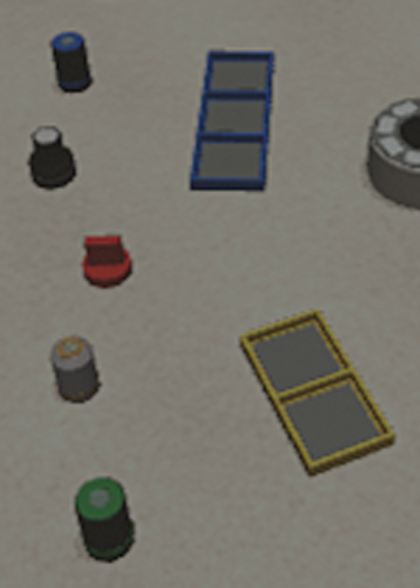

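```bash
cat > h.py <<'E'
import cv2,numpy as np
from rig import sense,vision
def ray(n,u,v):
    c=vision.calibration(n);K=c["K"];E=c["extrinsics"]
    d=np.array([(u-K[0,2])/K[0,0],-(v-K[1,2])/K[1,1],-1.])
    return E[:3,3],E[:3,:3]@d
def plane(n,u,v,z):
    o,d=ray(n,u,v);return (o+d*(z-o[2])/d[2])[:2]
def proj(n,p):
    c=vision.calibration(n);E=c["extrinsics"];q=E[:3,:3].T@(np.array(p,float)-E[:3,3])
    w=c["K"]@np.array([q[0],-q[1],-q[2]]);return w[:2]/w[2]
def comps(m,mina=8):
    n,l,s,c=cv2.connectedComponentsWithStats(m.astype(np.uint8))
    return [(s[i],c[i],l==i) for i in range(1,n) if s[i,4]>=mina]
E
python3 - <<'E'
from h import *
for n in("top","side"):
    im=cv2.imread(f"pics/{n}0.png");hsv=cv2.cvtColor(im,cv2.COLOR_BGR2HSV);H,S,V=[hsv[:,:,i].astype(int) for i in range(3)]
    roi=np.zeros(H.shape,bool)
    if n=="top": roi[160:285,165:405]=1
    else: roi[140:350,180:330]=1
    M={"green":(H>45)&(H<80)&(S>120)&(V>50),"blue":(H>100)&(H<125)&(S>120)&(V>50),"yellow":(H>22)&(H<34)&(S>130),
       "red":((H<8)|(H>172))&(S>150),"brass":(H>10)&(H<24)&(S>90)&(V>80),"silver":(S<45)&(V>125)}
    for k,m in M.items():
        for s,c,l in comps(m&roi):
            r=cv2.minAreaRect(np.argwhere(l)[:,::-1].astype(np.float32))
            z={"green":55,"blue":55,"red":12,"brass":50,"silver":50,"yellow":14}[k]
            print(n,k,s,c.round(1),np.round(plane(n,*c,z),1),np.round(np.array(r[0]+r[1]+(r[2],)),1))
E
```

```text
top green [383 253  12  12  96] [388.1 258.8] [ 444.2 -271. ] [388.5 258.5  11.   11.   90. ]
top blue [187 170  77  43 493] [223.9 190.7] [619.6 168.3] [224.9 191.1  74.3  25.2  15.5]
top blue [178 241  12  13 113] [183.6 247. ] [467.8 272.5] [183.5 247.   12.   11.   90. ]
top yellow [325 177  54  34 407] [351.9 193.6] [ 619.1 -179.4] [351.7 193.8  25.8  50.8  79.7]
top red [281 239  15  15 179] [288.2 246.3] [472.1  -6.2] [288. 246.  14.  14.  90.]
top brass [331 258   8   9  52] [334.7 261.7] [ 434.4 -130.1] [334.5 262.    8.    7.   90. ]
top silver [  165   160   240   125 24525] [285.8 224.6] [531.3   1.2] [284.5 222.  124.  239.   90. ]
top silver [233 257   6   7  31] [235.6 260.3] [434.4 133.8] [235.8 260.3   5.7   4.9  45. ]
side green [207 312  17  10  28] [214.5 314.8] [ 444.3 -264.1] [214.5 315.4   7.4  16.7  75.1]
side blue [199 152  11   6  41] [203.7 154.8] [467.1 276.5] [204.  154.5   5.   10.   90. ]
side blue [248 159  29  47 271] [262.8 179.9] [613.1 122.3] [262.6 181.5  26.   47.    4.4]
side blue [256 190  17   1  17] [264. 190.] [608.4  80.6] [264. 190.  16.  
[... 528 characters left out ...]
1 -128.8] [205. 264.   6.   8.  90.]
side brass [306 278   5   6   8] [308.  280.2] [ 644.3 -221.7] [308.1 280.4   6.4   0.8  56.3]
side silver [  180   140   150   210 25248] [252.8 245.8] [ 547.6 -100.1] [254.5 244.5 209.  149.   90. ]
side silver [321 177   7   4  20] [323.8 178.6] [776.1  95.3] [323.9 178.6   2.7   6.3  76. ]
side silver [315 182   6   5  22] [317.7 184. ] [753.4  77.2] [317.5 184.    4.    5.   90. ]
side silver [193 187   7   3  19] [196. 188.] [434.7 136.4] [196. 188.   2.   6.  90.]
side silver [316 189   8   6  22] [319.5 191.5] [749.4  46.8] [319.5 191.5   7.1   2.8  45. ]
side silver [325 194   5   4  14] [327.3 195.6] [764.2  26.4] [327.4 195.7   4.    2.7  26.6]
```

```bash
python3 - <<'E'
from h import *
im=cv2.imread("pics/top0.png");hsv=cv2.cvtColor(im,cv2.COLOR_BGR2HSV);H,S,V=[hsv[:,:,i].astype(int) for i in range(3)]
for k,m,b in (("blue",(H>100)&(H<125)&(S>80),(160,220,175,275)),("yellow",(H>20)&(H<35)&(S>100),(160,220,310,390))):
    r=np.zeros(H.shape,bool);r[b[0]:b[1],b[2]:b[3]]=1
    l=max(comps(m&r),key=lambda t:t[0][4])[2]
    P=np.array([plane("top",u,v,14) for v,u in np.argwhere(l)],np.float32)
    R=cv2.minAreaRect(P);print(k,np.round(R[0],1),np.round(R[1],1),R[2])
m=((H<8)|(H>172))&(S>150);m[:, :270]=0;m[:,310:]=0
print(V[238:256,279:299])
c=[q for q in np.argwhere(m)]
v=np.array([V[a,b] for a,b in c]);med=np.median(v)
D=np.array([plane("top",b,a,26) for (a,b),x in zip(c,v) if x<med-25 and abs(b-288)<5 and abs(a-246)<6]);print(len(D),D.mean(0))
w,U=np.linalg.eigh(np.cov(D.T));print(w,U[:,1],np.degrees(np.arctan2(U[1,1],U[0,1])))
s=cv2.imread("pics/side0.png");x=cv2.cvtColor(s,cv2.COLOR_BGR2HSV)
print(s[222:245,206:230,2])
E
```

```text
blue [621.6 170.5] [207.2  71.1] 75.14456939697266
yellow [ 618.7 -179.1] [ 72.6 141.4] 11.073273658752441
[[132 132 129 131 129 126 123 122 120 118 118 124 127 129 129 131 129 130
  130 129]
 [132 131 131 126 119 117 121 117 113 111 115 121 127 128 127 129 130 131
  130 130]
 [130 130 127 118 112 115 124 117 107 102 109 118 125 128 125 125 128 130
  130 130]
 [132 128 120 111 116 126 127 112  87  92 105 118 123 127 126 123 125 128
  130 131]
 [131 124 114 116 126 132 130 107  87 100 123 126 125 124 131 127 122 126
  129 131]
 [128 120 114 124 131 135 129 108  92 110 129 133 129 128 132 131 127 127
  128 132]
 [124 113 114 127 135 133 130 110 100 119 129 133 130 134 134 133 132 129
  129 128]
 [127 114 114 129 134 136 129 110 109 125 133 129 129 133 135 134 133 128
  125 129]
 [128 115 116 130 136 134 128 110 109 128 133 126 127 131 134 135 133 123
  121 128]
 [126 114 116 129 133 132 126 111 112 129 132 126 126 133 135 134 132 123
  119 129]
 [126 114 114 129 133 134 122 108 116 129 131 128 127 134 134 134 131 125
  124 128]
 [128 117 118 130 134 130 114 108 120 133 132 131 130 134 
[... 2262 characters left out ...]
30 133 110  65  79 111 128 127 127 127 126 128 127 129 122  98  75
   53  44  92 127 129 127]
 [129 129 131 121  78  45  69  91  95  98 107 112 104  89  87  81  58  46
   43  91 130 133 129 129]
 [128 127 131 131 118  78  48  58  61  63  71  73  65  53  53  56  50  66
  101 127 134 131 130 130]
 [129 129 130 132 133 110  68  53  54  55  56  55  54  53  53  49  59 104
  130 130 129 128 128 129]
 [130 129 129 128 129 126 121 113  94  80  66  54  68  82  89 110 121 128
  130 125 123 126 127 128]
 [130 129 130 129 128 129 132 131 127 124 117 115 121 125 126 131 134 131
  129 128 125 125 129 128]
 [129 129 129 129 130 129 130 131 132 133 132 132 133 132 130 128 129 130
  130 129 128 127 128 129]]
```

```bash
cat >> h.py <<'E'
from scipy.spatial.transform import Rotation as Ro
def go(x,y,z,jaw=None):
    s=sense();q=s["ee_rot"];R=Ro.from_quat([q[1],q[2],q[3],q[0]]);M=R.as_matrix()
    j=np.degrees(np.arctan2(M[1,2],M[0,2]))
    d=M.T@(np.array([x,y,z])-s["eef_pos"])/10
    if jaw is None: T=M
    else:
        c=min([jaw,jaw+180,jaw-180],key=lambda a:abs((a-j+180)%360-180)); c=np.radians(c)
        zz=np.array([np.cos(c),np.sin(c),0]);xx=np.array([0,0,-1.]);T=np.c_[xx,np.cross(zz,xx),zz]
    rv=Ro.from_matrix(M.T@T).as_rotvec()
    print("t",round(s["time_s"],2),"pos",s["eef_pos"].round(1),"jawdeg",round(j,1),"grip",round(s["grip_width"],3),"F",s["force"].round(1),"q6",s["joints"][5].round(2),"\n rot",rv.round(3),"shift cm",d.round(2))
if __name__=="__main__":
    import sys; go(*[float(a) for a in sys.argv[1:]])
E
python3 h.py 472 -6 120 79; python3 h.py 472 -6 120 -101
```

```text
t 0.1 pos [ 126.7 -509.3  230.8] jawdeg -76.0 grip 1.0 F [ 0.5 -0.3  0.5] q6 -0.22 
 rot [ 0.436 -0.001  0.   ] shift cm [ 11.14  45.65 -40.49]
t 0.1 pos [ 126.7 -509.3  230.8] jawdeg -76.0 grip 1.0 F [ 0.5 -0.3  0.5] q6 -0.22 
 rot [ 0.436 -0.001  0.   ] shift cm [ 11.14  45.65 -40.49]
```

```bash
python3 -m pendant '[[0.09,0,0,2,4.5,-4,0.6],[0.18,0,0,3,9,-8,0.6],[0.26,0,0,4,13.5,-12,0.6],[0.35,0,0,5,18,-16,0.6],[0.436,0,0,6,23,-20,0.6]]' 80; python3 h.py 472 -6 100 -101
```

```text
time_s: 0.72
eef_pos: [300.9, -260.0, 171.3]
ee_rot: [0.449, 0.547, 0.449, -0.547]
force: [0.9, -1.5, -0.3]
grip_width: 0.606
t 0.72 pos [ 300.9 -260.   171.3] jawdeg -101.2 grip 0.606 F [ 0.9 -1.5 -0.3] q6 0.76 
 rot [-0.004  0.    -0.   ] shift cm [  7.13  11.84 -28.24]
```

```bash
python3 -m pendant '[[0,0,0,1.4,2.4,-5.6,0.6],[0,0,0,2.8,4.8,-11.3,0.6],[0,0,0,4.2,7.2,-17,0.6],[0,0,0,5.6,9.6,-22.6,0.6],[0,0,0,7.1,11.8,-28.2,0.6]]'; python3 h.py 472 -6 15 -101
python3 - <<'E'
from h import *
for n in("top","side"):
    cv2.imwrite(f"pics/{n}1.png",vision.capture(n)[:,:,::-1])
b=cv2.imread("pics/side1.png")[140:290,150:300]
cv2.imwrite("pics/sidez1.png",cv2.resize(b,None,fx=4,fy=4,interpolation=cv2.INTER_CUBIC))
E
```

```text
time_s: 1.35
eef_pos: [470.2, -6.6, 100.5]
ee_rot: [0.45, 0.546, 0.45, -0.546]
force: [0.6, -2.0, 1.0]
grip_width: 0.605
t 1.35 pos [470.2  -6.6 100.5] jawdeg -101.0 grip 0.605 F [ 0.6 -2.   1. ] q6 1.5 
 rot [-0.  0. -0.] shift cm [ 8.55  0.17 -0.1 ]
```

View pics/sidez1.png

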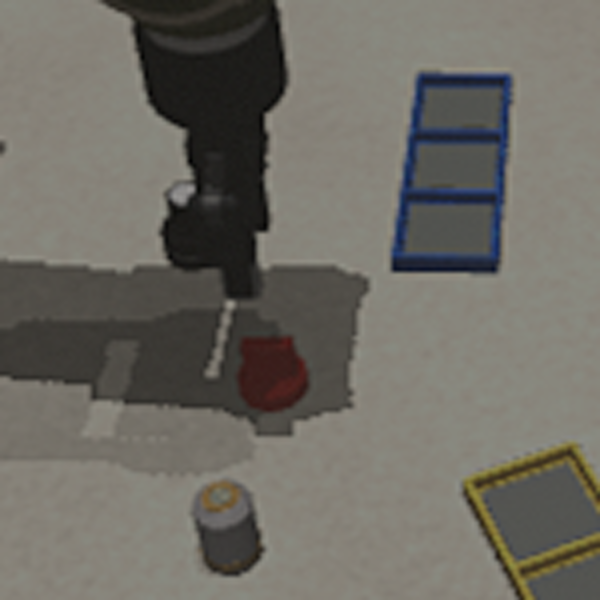

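The side view shows the gripper poised above the cap (crop 270,372), with the knob behind it. I'll descend.

```bash
python3 -m pendant '[[0,0,0,3,0.1,-0.1,0.6],[0,0,0,6,0.17,-0.1,0.6],[0,0,0,7.5,0.17,-0.1,0.6],[0,0,0,8.4,0.17,-0.1,0.6],[0,0,0,8.4,0.17,-0.1,0.5]]'
python3 -m pendant '[[0,0,0,0,0,0,0.3],[0,0,0,0,0,0,0.1],[0,0,0,0,0,0,0],[0,0,0,0,0,0,0],[0,0,0,0,0,0,0]]' 60; python3 h.py 472 -6 120 -101
```

```text
time_s: 2.08
eef_pos: [471.1, -8.1, 17.1]
ee_rot: [-0.45, -0.546, -0.45, 0.546]
force: [0.2, -1.1, -0.8]
grip_width: 0.502
time_s: 2.7
eef_pos: [471.5, -8.0, 17.7]
ee_rot: [0.45, 0.546, 0.449, -0.545]
force: [-1.3, -1.5, 6.4]
grip_width: 0.103
t 2.7 pos [471.5  -8.   17.7] jawdeg -101.0 grip 0.103 F [-1.3 -1.5  6.4] q6 1.5 
 rot [-0.     0.    -0.001] shift cm [-10.23   0.02  -0.2 ]
```

```bash
python3 -m pendant '[[0,0,0,-1,0,0,0],[0,0,0,-3,0,0,0],[0,0,0,-6,0,0,0],[0,0,0,-8,0,0,0],[0,0,0,-9,0,0,0]]'; python3 h.py 639 236.3 105 -101
python3 - <<'E'
from h import *
b=vision.capture("side")[100:280,150:330,::-1]
cv2.imwrite("pics/sidez2.png",cv2.resize(b,None,fx=3.3,fy=3.3,interpolation=cv2.INTER_CUBIC))
E
```

```text
time_s: 3.32
eef_pos: [471.4, -7.9, 108.4]
ee_rot: [0.45, 0.546, 0.449, -0.545]
force: [1.1, -0.3, -0.6]
grip_width: 0.099
t 3.33 pos [471.4  -7.9 108.4] jawdeg -101.0 grip 0.099 F [ 1.1 -0.3 -0.6] q6 1.5 
 rot [-0.     0.    -0.002] shift cm [  0.36  11.79 -27.17]
```

View pics/sidez2.png

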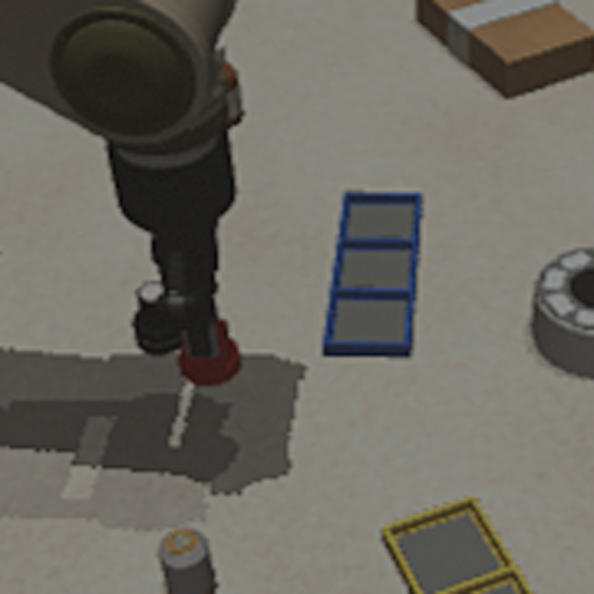

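The cap is held, at crop (208,360). Next I'll move it to the far-left compartment.

```bash
python3 -m pendant '[[0,0,0,0,1.2,-2.7,0],[0,0,0,0,3,-7,0],[0,0,0,0,5,-11.6,0],[0,0,0,0,7,-16.3,0],[0,0,0,0,8.8,-20.4,0]]'; 
python3 -m pendant '[[0,0,0,0,1.7,-3.6,0],[0,0,0,0,2.6,-6,0],[0,0,0,0,3.0,-6.8,0],[0,0,0,0,3.0,-6.8,0],[0,0,0,0,3,-6.8,0]]';python3 h.py 639 236.3 23 -101
```

```text
time_s: 4.0
eef_pos: [596.9, 177.2, 106.1]
ee_rot: [-0.45, -0.545, -0.45, 0.546]
force: [-0.5, -0.7, -0.2]
grip_width: 0.1
time_s: 4.62
eef_pos: [638.6, 235.7, 106.9]
ee_rot: [-0.449, -0.546, -0.45, 0.546]
force: [-0.0, -0.4, -0.5]
grip_width: 0.104
t 4.62 pos [638.6 235.7 106.9] jawdeg -101.1 grip 0.104 F [-0.  -0.4 -0.5] q6 1.95 
 rot [-0.001  0.     0.   ] shift cm [ 8.39  0.03 -0.07]
```

```bash
python3 -m pendant '[[0,0,0,3,0,-0.1,0],[0,0,0,6,0,-0.1,0],[0,0,0,7.6,0,-0.1,0],[0,0,0,8.2,0,-0.1,0],[0,0,0,8.4,0,-0.1,0]]'; 
python3 -m pendant '[[0,0,0,0.05,0,0,0],[0,0,0,0.1,0,0,0],[0,0,0,0.15,0,0,0],[0,0,0,0.15,0,0,0],[0,0,0,0.15,0,0,0]]';python3 h.py 639 236.3 23 -101
```

```text
time_s: 5.25
eef_pos: [639.5, 237.5, 23.7]
ee_rot: [0.45, 0.546, 0.449, -0.545]
force: [0.6, -0.3, 0.5]
grip_width: 0.101
time_s: 5.88
eef_pos: [639.2, 237.6, 21.8]
ee_rot: [0.45, 0.546, 0.45, -0.545]
force: [-0.6, -0.4, 1.5]
grip_width: 0.104
t 5.88 pos [639.2 237.6  21.8] jawdeg -101.0 grip 0.104 F [-0.6 -0.4  1.5] q6 1.95 
 rot [-0. -0. -0.] shift cm [-0.12  0.    0.13]
```

```bash
python3 -m pendant '[[0,0,0,0.05,0,0,0],[0,0,0,0.08,0,0,0],[0,0,0,0.08,0,0,0.2],[0,0,0,0.08,0,0,0.35],[0,0,0,0.08,0,0,0.4]]'; 
python3 -m pendant '[[0,0,0,-1,0,0,0.4],[0,0,0,-3,0,0,0.4],[0,0,0,-6,0,0,0.4],[0,0,0,-9,0,0,0.5],[0,0,0,-10,0,0,0.65]]';python3 h.py 435 -129.5 110 165
python3 - <<'E'
from h import *
b=vision.capture("side")[100:280,150:330,::-1]
cv2.imwrite("pics/sidez3.png",cv2.resize(b,None,fx=3.3,fy=3.3,interpolation=cv2.INTER_CUBIC))
E
```

```text
time_s: 6.5
eef_pos: [639.0, 237.5, 20.4]
ee_rot: [-0.45, -0.546, -0.45, 0.546]
force: [-0.5, 1.3, 0.7]
grip_width: 0.404
time_s: 7.12
eef_pos: [640.0, 237.8, 124.1]
ee_rot: [0.451, 0.547, 0.449, -0.544]
force: [0.3, 0.2, -0.7]
grip_width: 0.65
t 7.12 pos [640.  237.8 124.1] jawdeg -101.0 grip 0.65 F [ 0.3  0.2 -0.7] q6 1.95 
 rot [-1.501  0.002 -0.005] shift cm [  1.28 -13.11  39.97]
```

View pics/sidez3.png

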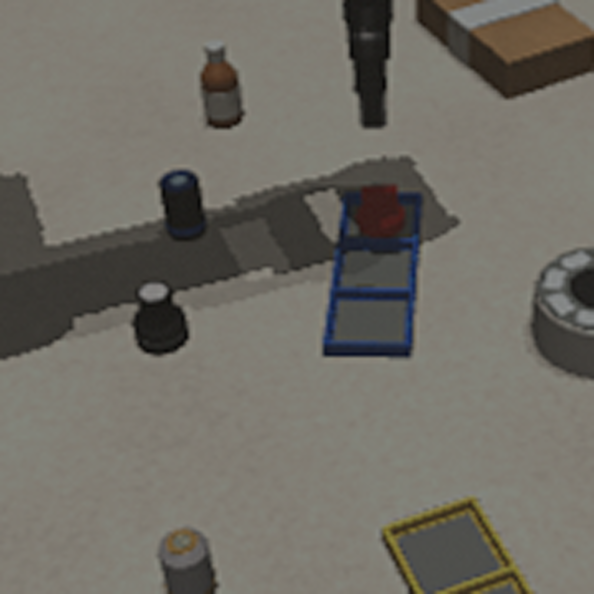

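The cap stands in the far compartment at crop (380,210), inside the walls. Next, the objective.

```bash
python3 -m pendant '[[-0.17,0,0,0,-1.5,4.5,0.65],[-0.34,0,0,0,-3,9,0.65],[-0.51,0,0,0,-4.6,14,0.65],[-0.68,0,0,0,-6.2,19,0.65],[-0.85,0,0,0,-7.8,24,0.65]]';python3 h.py 435 -129.5 110 165
```

```text
time_s: 7.8
eef_pos: [515.3, 15.6, 120.1]
ee_rot: [0.635, 0.31, 0.636, -0.31]
force: [-0.7, -0.5, -0.2]
grip_width: 0.649
t 7.8 pos [515.3  15.6 120.1] jawdeg -52.0 grip 0.649 F [-0.7 -0.5 -0.2] q6 0.71 
 rot [-0.645 -0.001  0.   ] shift cm [  1.02 -15.26   6.49]
```

```bash
python3 -m pendant '[[-0.16,0,0,0,-4,1.7,0.65],[-0.32,0,0,0,-8,3.4,0.65],[-0.48,0,0,0,-12,5.1,0.65],[-0.645,0,0,0.5,-15.2,6.5,0.65],[-0.645,0,0,1,-15.26,6.5,0.65]]';python3 h.py 435 -129.5 16 165
```

```text
time_s: 8.43
eef_pos: [434.6, -129.1, 110.1]
ee_rot: [0.7, 0.095, 0.701, -0.095]
force: [-0.1, -0.5, -0.1]
grip_width: 0.647
t 8.43 pos [ 434.6 -129.1  110.1] jawdeg -15.5 grip 0.647 F [-0.1 -0.5 -0.1] q6 -0.28 
 rot [-0.008 -0.001 -0.   ] shift cm [ 9.41 -0.03  0.05]
```

```bash
python3 -m pendant '[[0,0,0,3,0,0,0.65],[0,0,0,6,0,0,0.65],[0,0,0,8,0,0,0.65],[0,0,0,9,0,0,0.65],[0,0,0,9.4,0,0,0.65]]'; 
python3 -m pendant '[[0,0,0,0,0,0,0.5],[0,0,0,0,0,0,0.4],[0,0,0,0,0,0,0.3],[0,0,0,0,0,0,0.2],[0,0,0,0,0,0,0.2]]' 80;python3 h.py 435 -129.5 110 165
```

```text
time_s: 9.05
eef_pos: [435.7, -127.5, 16.4]
ee_rot: [0.701, 0.095, 0.701, -0.094]
force: [0.3, -0.7, 0.6]
grip_width: 0.649
time_s: 9.68
eef_pos: [436.2, -128.1, 17.6]
ee_rot: [0.701, 0.094, 0.7, -0.095]
force: [-1.8, 0.7, 6.8]
grip_width: 0.371
t 9.68 pos [ 436.2 -128.1   17.6] jawdeg -15.4 grip 0.371 F [-1.8  0.7  6.8] q6 -0.28 
 rot [-0.006  0.002  0.   ] shift cm [-9.24 -0.17 -0.06]
```

```bash
python3 -m pendant '[[0,0,0,-1,0,0,0.2],[0,0,0,-3,0,0,0.2],[0,0,0,-6,0,0,0.2],[0,0,0,-8.5,0,0,0.2],[0,0,0,-9.5,0,0,0.2]]'; python3 h.py 621.6 170.5 112 165
```

```text
time_s: 10.3
eef_pos: [436.0, -128.0, 113.2]
ee_rot: [0.702, 0.094, 0.7, -0.095]
force: [0.6, 0.1, -1.7]
grip_width: 0.371
t 10.3 pos [ 436.  -128.   113.2] jawdeg -15.4 grip 0.371 F [ 0.6  0.1 -1.7] q6 -0.28 
 rot [-0.006  0.002  0.001] shift cm [ 0.12 33.7   9.99]
```

```bash
python3 -m pendant '[[0,0,0,0,2.5,0.8,0.2],[0,0,0,0,7,2.1,0.2],[0,0,0,0,12,3.6,0.2],[0,0,0,0,17,5.1,0.2],[0,0,0,0,22,6.6,0.2]]'; python3 -m pendant '[[0,0,0,0,5,1.5,0.2],[0,0,0,0,8.5,2.4,0.2],[0,0,0,0,10.7,3.2,0.2],[0,0,0,0,11.7,3.4,0.2],[0,0,0,0,11.7,3.4,0.2]]'; python3 h.py 621.6 170.5 23 165
```

```text
time_s: 10.92
eef_pos: [557.9, 68.4, 111.2]
ee_rot: [0.7, 0.094, 0.701, -0.095]
force: [0.2, -0.8, -1.2]
grip_width: 0.371
time_s: 11.55
eef_pos: [620.9, 170.6, 111.1]
ee_rot: [0.7, 0.094, 0.701, -0.094]
force: [0.5, 0.3, -1.7]
grip_width: 0.374
t 11.55 pos [620.9 170.6 111.1] jawdeg -15.3 grip 0.374 F [ 0.5  0.3 -1.7] q6 0.35 
 rot [-0.006 -0.001  0.   ] shift cm [8.81 0.01 0.07]
```

```bash
python3 -m pendant '[[0,0,0,3,0,0,0.2],[0,0,0,6,0,0,0.2],[0,0,0,7.8,0,0,0.2],[0,0,0,8.4,0,0,0.2],[0,0,0,8.7,0,0,0.2]]'; 
python3 -m pendant '[[0,0,0,0.05,0,0,0.2],[0,0,0,0.1,0,0,0.2],[0,0,0,0.15,0,0,0.2],[0,0,0,0.2,0,0,0.2],[0,0,0,0.2,0,0,0.2]]';python3 h.py 621.6 170.5 21 165
```

```text
time_s: 12.18
eef_pos: [621.7, 170.4, 25.3]
ee_rot: [0.701, 0.095, 0.7, -0.094]
force: [-0.3, -0.2, -2.3]
grip_width: 0.373
time_s: 12.8
eef_pos: [621.3, 170.6, 22.7]
ee_rot: [0.701, 0.094, 0.701, -0.094]
force: [-0.2, -0.2, -0.9]
grip_width: 0.373
t 12.8 pos [621.3 170.6  22.7] jawdeg -15.4 grip 0.373 F [-0.2 -0.2 -0.9] q6 0.35 
 rot [-0.006 -0.     0.   ] shift cm [ 0.17 -0.01  0.03]
```

```bash
python3 -m pendant '[[0,0,0,0.05,0,0,0.2],[0,0,0,0.1,0,0,0.2],[0,0,0,0.15,0,0,0.2],[0,0,0,0.15,0,0,0.2],[0,0,0,0.15,0,0,0.2]]';python3 -m pendant '[[0,0,0,0,0,0,0.45],[0,0,0,0,0,0,0.6],[0,0,0,0,0,0,0.65],[0,0,0,-1,0,0,0.65],[0,0,0,-3,0,0,0.65]]'; 
python3 -m pendant '[[0,0,0,-2,0,0,0.65],[0,0,0,-5,0,0,0.65],[0,0,0,-7,0,0,0.65],[0,0,0,-7,0,0,0.65],[0,0,0,-7,0,0,0.65]]';python3 h.py 444.2 -269 110 165
```

```text
time_s: 13.42
eef_pos: [621.4, 170.7, 21.7]
ee_rot: [0.701, 0.094, 0.701, -0.094]
force: [-2.9, -0.1, 4.3]
grip_width: 0.371
time_s: 14.05
eef_pos: [621.1, 170.6, 51.9]
ee_rot: [0.7, 0.094, 0.701, -0.095]
force: [0.0, -0.3, 0.2]
grip_width: 0.65
time_s: 14.68
eef_pos: [621.0, 170.6, 120.8]
ee_rot: [0.701, 0.094, 0.701, -0.095]
force: [-0.1, -0.2, -0.7]
grip_width: 0.652
t 14.68 pos [621.  170.6 120.8] jawdeg -15.4 grip 0.652 F [-0.1 -0.2 -0.7] q6 0.35 
 rot [-0.006 -0.001  0.   ] shift cm [  1.1  -47.07  -5.41]
```

```bash
python3 -m pendant '[[0,0,0,0,-5,-0.6,0.65],[0,0,0,0,-11,-1.3,0.65],[0,0,0,0,-17,-2,0.65],[0,0,0,0,-23,-2.6,0.65],[0,0,0,0,-28,-3.2,0.65]]'; python3 -m pendant '[[0,0,0,0,-5.5,-0.6,0.65],[0,0,0,0,-11,-1.2,0.65],[0,0,0,0,-15,-1.8,0.65],[0,0,0,0,-18.5,-2.2,0.65],[0,0,0,0.5,-19,-2.2,0.65]]'; python3 h.py 444.2 -269 17 165
python3 - <<'E'
from h import *
b=vision.capture("side")[100:360,150:330,::-1]
cv2.imwrite("pics/sidez4.png",cv2.resize(b,None,fx=2.3,fy=2.3,interpolation=cv2.INTER_CUBIC))
E
```

```text
time_s: 15.3
eef_pos: [515.0, -92.6, 120.5]
ee_rot: [0.7, 0.095, 0.701, -0.095]
force: [1.0, -0.1, -0.2]
grip_width: 0.651
time_s: 15.92
eef_pos: [443.9, -269.7, 115.6]
ee_rot: [0.7, 0.096, 0.701, -0.095]
force: [-0.4, 0.6, -0.5]
grip_width: 0.649
t 15.93 pos [ 443.9 -269.7  115.6] jawdeg -15.5 grip 0.649 F [-0.4  0.6 -0.5] q6 -0.5 
 rot [-0.009 -0.001 -0.   ] shift cm [9.86 0.08 0.01]
```

View pics/sidez4.png

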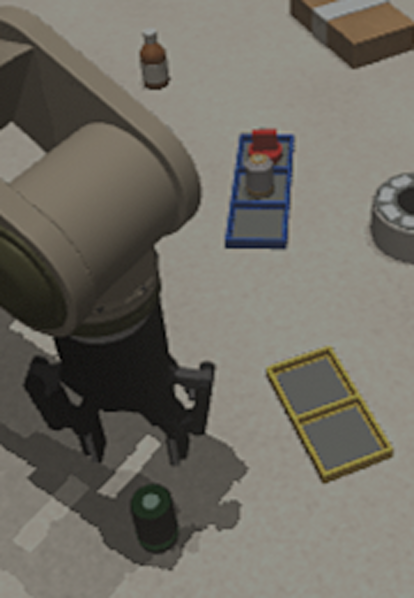

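The objective stands in the middle compartment (260,175), the cap is behind it (265,145), and the fingers straddle the green eyepiece (155,515).

```bash
python3 -m pendant '[[0,0,0,3,0,0,0.65],[0,0,0,6,0,0,0.65],[0,0,0,8.3,0,0,0.65],[0,0,0,9.4,0,0,0.65],[0,0,0,9.8,0,0,0.65]]'; 
python3 -m pendant '[[0,0,0,0,0,0,0.5],[0,0,0,0,0,0,0.4],[0,0,0,0,0,0,0.3],[0,0,0,0,0,0,0.2],[0,0,0,0,0,0,0.2]]' 80;python3 h.py 435 -129.5 110 165
python3 -m pendant '[[0,0,0,-1,0,0,0.2],[0,0,0,-3,0,0,0.2],[0,0,0,-6,0,0,0.2],[0,0,0,-8.5,0,0,0.2],[0,0,0,-9.8,0,0,0.2]]'; python3 h.py 604.2 104.7 114 165
```

```text
time_s: 16.6
eef_pos: [445.0, -267.6, 17.8]
ee_rot: [0.701, 0.094, 0.701, -0.094]
force: [-0.2, -0.2, -1.1]
grip_width: 0.649
time_s: 17.23
eef_pos: [445.2, -268.5, 19.1]
ee_rot: [0.701, 0.094, 0.7, -0.095]
force: [0.4, 2.3, 5.9]
grip_width: 0.401
t 17.23 pos [ 445.2 -268.5   19.1] jawdeg -15.4 grip 0.401 F [0.4 2.3 5.9] q6 -0.5 
 rot [-0.006  0.001  0.001] shift cm [-9.1  13.13 -4.65]
time_s: 17.85
eef_pos: [445.0, -268.6, 117.8]
ee_rot: [0.701, 0.094, 0.7, -0.095]
force: [-0.6, -0.1, -1.9]
grip_width: 0.397
t 17.85 pos [ 445.  -268.6  117.8] jawdeg -15.4 grip 0.397 F [-0.6 -0.1 -1.9] q6 -0.5 
 rot [-0.006  0.002  0.001] shift cm [ 0.35 40.21  5.46]
```

```bash
python3 -m pendant '[[0,0,0,0,2.5,0.4,0.2],[0,0,0,0,7,1,0.2],[0,0,0,0,12,1.7,0.2],[0,0,0,0,17,2.4,0.2],[0,0,0,0,22,3,0.2]]'; python3 -m pendant '[[0,0,0,0,5,0.7,0.2],[0,0,0,0,10,1.4,0.2],[0,0,0,0,14.5,2,0.2],[0,0,0,0,17,2.3,0.2],[0,0,0,0,18.2,2.45,0.2]]'; python3 h.py 604.2 104.7 25 165
```

```text
time_s: 18.48
eef_pos: [532.2, -62.5, 116.0]
ee_rot: [0.701, 0.095, 0.701, -0.095]
force: [0.4, 0.1, -0.9]
grip_width: 0.4
time_s: 19.1
eef_pos: [603.7, 106.0, 115.7]
ee_rot: [0.7, 0.094, 0.701, -0.094]
force: [-0.9, -0.3, -0.7]
grip_width: 0.403
t 19.1 pos [603.7 106.  115.7] jawdeg -15.3 grip 0.403 F [-0.9 -0.3 -0.7] q6 0.25 
 rot [-0.005 -0.001  0.   ] shift cm [ 9.07 -0.11  0.09]
```

```bash
python3 -m pendant '[[0,0,0,3,-0.1,0,0.2],[0,0,0,6,-0.1,0,0.2],[0,0,0,7.8,-0.1,0,0.2],[0,0,0,8.6,-0.1,0,0.2],[0,0,0,9,-0.1,0,0.2]]'; 
python3 -m pendant '[[0,0,0,0.05,0,0,0.2],[0,0,0,0.1,0,0,0.2],[0,0,0,0.15,0,0,0.2],[0,0,0,0.2,0,0,0.2],[0,0,0,0.2,0,0,0.2]]';python3 h.py 604.2 104.7 23.1 165
```

```text
time_s: 19.73
eef_pos: [603.9, 103.7, 26.5]
ee_rot: [0.701, 0.095, 0.7, -0.095]
force: [-0.3, -0.1, -0.3]
grip_width: 0.4
time_s: 20.35
eef_pos: [603.5, 104.0, 24.2]
ee_rot: [0.701, 0.094, 0.701, -0.094]
force: [-1.2, -0.0, 0.1]
grip_width: 0.4
t 20.35 pos [603.5 104.   24.2] jawdeg -15.4 grip 0.4 F [-1.2 -0.   0.1] q6 0.25 
 rot [-0.006 -0.    -0.   ] shift cm [0.11 0.09 0.05]
```

```bash
python3 -m pendant '[[0,0,0,0.05,0,0,0.2],[0,0,0,0.1,0,0,0.2],[0,0,0,0.15,0,0,0.2],[0,0,0,0.15,0,0,0.2],[0,0,0,0.15,0,0,0.2]]';python3 -m pendant '[[0,0,0,0,0,0,0.45],[0,0,0,0,0,0,0.6],[0,0,0,0,0,0,0.65],[0,0,0,-1,0,0,0.65],[0,0,0,-3,0,0,0.65]]'; 
python3 -m pendant '[[0,0,0,-2,0,0,0.65],[0,0,0,-5,0,0,0.65],[0,0,0,-7,0,0,0.65],[0,0,0,-7,0,0,0.65],[0,0,0,-7,0,0,0.65]]';python3 h.py 434.5 135 125 11
```

```text
time_s: 20.98
eef_pos: [603.5, 104.0, 23.1]
ee_rot: [0.701, 0.094, 0.701, -0.094]
force: [-2.4, 0.1, 5.2]
grip_width: 0.4
time_s: 21.6
eef_pos: [603.2, 104.0, 53.0]
ee_rot: [0.7, 0.094, 0.701, -0.095]
force: [0.7, -0.0, -0.7]
grip_width: 0.65
time_s: 22.22
eef_pos: [603.1, 104.0, 121.9]
ee_rot: [0.7, 0.094, 0.701, -0.095]
force: [0.3, -0.2, 1.4]
grip_width: 0.649
t 22.23 pos [603.1 104.  121.9] jawdeg -15.4 grip 0.649 F [ 0.3 -0.2  1.4] q6 0.25 
 rot [-0.46  -0.001  0.   ] shift cm [ -0.29  -1.47 -17.08]
```

```bash
python3 -m pendant '[[-0.12,0,0,0,-0.3,-4.2,0.65],[-0.24,0,0,0,-0.7,-8.6,0.65],[-0.36,0,0,0,-1.1,-13,0.65],[-0.46,0,0,0,-1.47,-17,0.65],[-0.46,0,0,0,-1.47,-17,0.65]]';python3 h.py 434.5 135 26 11
python3 - <<'E'
from h import *
b=vision.capture("side")[100:280,150:330,::-1]
cv2.imwrite("pics/sidez5.png",cv2.resize(b,None,fx=3.3,fy=3.3,interpolation=cv2.INTER_CUBIC))
E
```

```text
time_s: 22.85
eef_pos: [433.3, 135.3, 122.0]
ee_rot: [0.703, -0.068, 0.705, 0.068]
force: [0.7, 0.0, -0.8]
grip_width: 0.65
t 22.85 pos [433.3 135.3 122. ] jawdeg 11.1 grip 0.65 F [ 0.7  0.  -0.8] q6 -0.15 
 rot [ 0.002 -0.002 -0.   ] shift cm [ 9.6  -0.05  0.13]
```

View pics/sidez5.png

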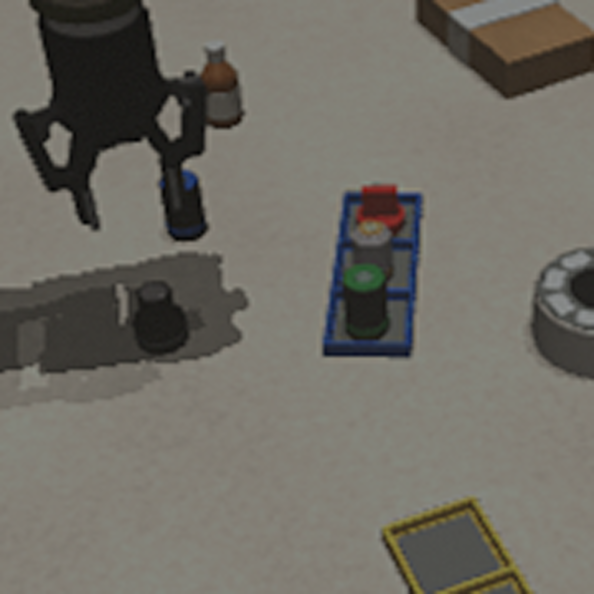

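The green eyepiece stands in the near compartment (365,300), so all three blue parts are upright, and the gripper is over the knob (160,315). Next I'll grasp the knob by its hub.

```bash
python3 -m pendant '[[0,0,0,3,0,0.1,0.65],[0,0,0,6,0,0.1,0.65],[0,0,0,8.2,0,0.1,0.65],[0,0,0,9.2,0,0.1,0.65],[0,0,0,9.5,0,0.1,0.65]]'; 
python3 -m pendant '[[0,0,0,0,0,0,0.5],[0,0,0,0,0,0,0.35],[0,0,0,0,0,0,0.25],[0,0,0,0,0,0,0.1],[0,0,0,0,0,0,0.1]]' 80;python3 h.py 434.5 135 26 11
python3 -m pendant '[[0,0,0,-1,0,0,0.1],[0,0,0,-3,0,0,0.1],[0,0,0,-6,0,0,0.1],[0,0,0,-8.5,0,0,0.1],[0,0,0,-9.5,0,0,0.1]]'; python3 h.py 625.2 -212.5 122 11
```

```text
time_s: 23.52
eef_pos: [437.1, 134.9, 27.3]
ee_rot: [0.704, -0.068, 0.704, 0.068]
force: [0.3, -0.8, 1.0]
grip_width: 0.65
time_s: 24.15
eef_pos: [437.1, 135.0, 28.6]
ee_rot: [0.704, -0.068, 0.703, 0.068]
force: [-3.2, -1.3, 6.9]
grip_width: 0.299
t 24.15 pos [437.1 135.   28.6] jawdeg 11.0 grip 0.299 F [-3.2 -1.3  6.9] q6 -0.15 
 rot [0.    0.001 0.   ] shift cm [ 0.26  0.05 -0.25]
time_s: 24.78
eef_pos: [437.2, 135.1, 124.3]
ee_rot: [0.705, -0.068, 0.703, 0.068]
force: [-0.3, 0.7, -1.1]
grip_width: 0.297
t 24.77 pos [437.2 135.1 124.3] jawdeg 11.0 grip 0.297 F [-0.3  0.7 -1.1] q6 -0.15 
 rot [0.    0.003 0.   ] shift cm [  0.28 -37.7   11.82]
```

```bash
python3 -m pendant '[[0,0,0,0,-2.5,0.8,0.1],[0,0,0,0,-7,2.2,0.1],[0,0,0,0,-12,3.8,0.1],[0,0,0,0,-17,5.3,0.1],[0,0,0,0,-22,6.9,0.1]]'; python3 -m pendant '[[0,0,0,0,-5,1.6,0.1],[0,0,0,0,-10,3.1,0.1],[0,0,0,0,-13.5,4.3,0.1],[0,0,0,0,-15.2,4.8,0.1],[0,0,0,0,-15.7,4.9,0.1]]'; python3 h.py 625.2 -212.5 33 11
python3 - <<'E'
from h import *
b=vision.capture("side")[100:360,150:330,::-1]
cv2.imwrite("pics/sidez6.png",cv2.resize(b,None,fx=2.3,fy=2.3,interpolation=cv2.INTER_CUBIC))
E
```

```text
time_s: 25.4
eef_pos: [546.7, -69.3, 122.3]
ee_rot: [0.704, -0.068, 0.704, 0.068]
force: [1.0, 0.5, -0.9]
grip_width: 0.297
time_s: 26.02
eef_pos: [624.3, -213.2, 121.7]
ee_rot: [0.703, -0.067, 0.704, 0.068]
force: [-0.6, 0.1, -1.0]
grip_width: 0.299
t 26.02 pos [ 624.3 -213.2  121.7] jawdeg 10.9 grip 0.299 F [-0.6  0.1 -1. ] q6 -0.7 
 rot [-0.001 -0.001 -0.001] shift cm [8.87 0.04 0.12]
```

View pics/sidez6.png

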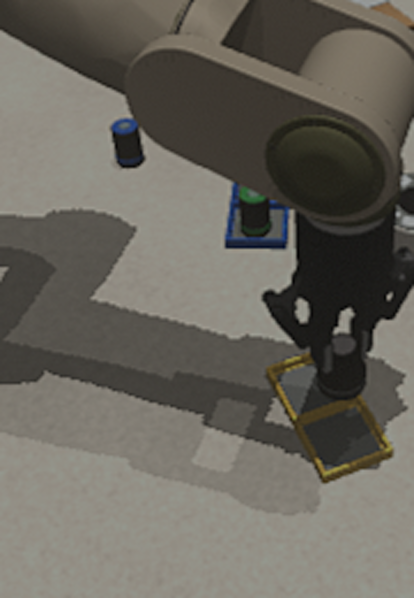

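The knob is held upright (343,365) above the yellow tray. I'll lower it.

```bash
python3 -m pendant '[[0,0,0,3,0,0,0.1],[0,0,0,6,0,0,0.1],[0,0,0,7.8,0,0,0.1],[0,0,0,8.4,0,0,0.1],[0,0,0,8.7,0,0,0.1]]'; 
python3 -m pendant '[[0,0,0,0.05,0,0,0.1],[0,0,0,0.1,0,0,0.1],[0,0,0,0.15,0,0,0.1],[0,0,0,0.2,0,0,0.1],[0,0,0,0.2,0,0,0.1]]';python3 h.py 625.2 -212.5 32.5 11
```

```text
time_s: 26.7
eef_pos: [624.8, -212.6, 36.3]
ee_rot: [0.704, -0.068, 0.704, 0.068]
force: [-0.5, -0.5, -1.5]
grip_width: 0.3
time_s: 27.32
eef_pos: [624.4, -212.6, 33.7]
ee_rot: [0.704, -0.068, 0.704, 0.068]
force: [0.8, -0.3, -0.4]
grip_width: 0.299
t 27.32 pos [ 624.4 -212.6   33.7] jawdeg 11.0 grip 0.299 F [ 0.8 -0.3 -0.4] q6 -0.7 
 rot [-0. -0. -0.] shift cm [ 0.12 -0.01  0.08]
```

```bash
python3 -m pendant '[[0,0,0,0.05,0,0,0.1],[0,0,0,0.1,0,0,0.1],[0,0,0,0.15,0,0,0.1],[0,0,0,0.15,0,0,0.1],[0,0,0,0.15,0,0,0.1]]';python3 -m pendant '[[0,0,0,0,0,0,0.35],[0,0,0,0,0,0,0.5],[0,0,0,0,0,0,0.65],[0,0,0,-1,0,0,0.65],[0,0,0,-3,0,0,0.65]]'; 
python3 -m pendant '[[0,0,0,-2,0,0,0.65],[0,0,0,-5,0,0,0.65],[0,0,0,-7,0,0,0.65],[0,0,0,-7,0,0,0.65],[0,0,0,-7,0,0,0.65]]';python3 h.py 467.5 273 125 11
```

```text
time_s: 27.95
eef_pos: [624.5, -212.6, 32.7]
ee_rot: [0.704, -0.068, 0.704, 0.068]
force: [-3.0, 1.0, 5.4]
grip_width: 0.299
time_s: 28.58
eef_pos: [624.3, -212.5, 62.8]
ee_rot: [0.704, -0.068, 0.704, 0.068]
force: [0.4, 0.2, -0.3]
grip_width: 0.649
time_s: 29.2
eef_pos: [624.2, -212.4, 131.8]
ee_rot: [0.704, -0.068, 0.704, 0.068]
force: [0.1, 0.4, -0.2]
grip_width: 0.649
t 29.2 pos [ 624.2 -212.4  131.8] jawdeg 11.0 grip 0.649 F [ 0.1  0.4 -0.2] q6 -0.7 
 rot [-0.    -0.001 -0.   ] shift cm [ 0.71 50.64 -6.12]
```

```bash
python3 -m pendant '[[0,0,0,0,5,-0.6,0.65],[0,0,0,0,11,-1.3,0.65],[0,0,0,0,17,-2.1,0.65],[0,0,0,0,23,-2.8,0.65],[0,0,0,0,29,-3.5,0.65]]'; python3 -m pendant '[[0,0,0,0,5.5,-0.7,0.65],[0,0,0,0,11,-1.3,0.65],[0,0,0,0,16,-1.9,0.65],[0,0,0,0,20,-2.4,0.65],[0,0,0,0.5,21.5,-2.6,0.65]]'; python3 h.py 467.5 273 17 11
python3 - <<'E'
from h import *
b=vision.capture("side")[100:360,150:330,::-1]
cv2.imwrite("pics/sidez7.png",cv2.resize(b,None,fx=2.3,fy=2.3,interpolation=cv2.INTER_CUBIC))
E
```

```text
time_s: 29.82
eef_pos: [533.5, 67.2, 131.5]
ee_rot: [0.703, -0.068, 0.704, 0.068]
force: [1.1, 0.2, 0.7]
grip_width: 0.651
time_s: 30.45
eef_pos: [467.2, 273.0, 126.6]
ee_rot: [0.704, -0.069, 0.704, 0.069]
force: [0.1, -0.9, -0.5]
grip_width: 0.648
t 30.45 pos [467.2 273.  126.6] jawdeg 11.1 grip 0.648 F [ 0.1 -0.9 -0.5] q6 0.12 
 rot [ 0.002 -0.001  0.   ] shift cm [ 1.096e+01 -1.000e-02  3.000e-02]
```

View pics/sidez7.png

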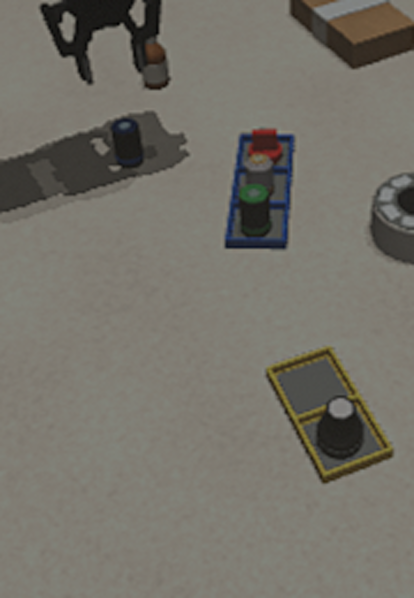

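The knob stands in the yellow tray (340,430) and the blue eyepiece (127,140) lies below the gripper. I'll pick it up.

```bash
python3 -m pendant '[[0,0,0,4,0,0,0.65],[0,0,0,7.5,0,0,0.65],[0,0,0,9.5,0,0,0.65],[0,0,0,10.5,0,0,0.65],[0,0,0,10.9,0,0,0.65]]'; 
python3 -m pendant '[[0,0,0,0,0,0,0.5],[0,0,0,0,0,0,0.4],[0,0,0,0,0,0,0.3],[0,0,0,0,0,0,0.2],[0,0,0,0,0,0,0.2]]' 80;python3 h.py 467.5 273 17 11
python3 -m pendant '[[0,0,0,-1,0,0,0.2],[0,0,0,-3,0,0,0.2],[0,0,0,-6,0,0,0.2],[0,0,0,-8.5,0,0,0.2],[0,0,0,-9.8,0,0,0.2]]'; python3 h.py 612.2 -145.7 115 11
```

```text
time_s: 31.12
eef_pos: [468.5, 270.9, 17.9]
ee_rot: [0.704, -0.068, 0.704, 0.067]
force: [0.4, 0.5, 0.6]
grip_width: 0.653
time_s: 31.75
eef_pos: [468.7, 271.6, 19.2]
ee_rot: [0.704, -0.068, 0.703, 0.068]
force: [-0.5, -1.1, 5.4]
grip_width: 0.404
t 31.75 pos [468.7 271.6  19.2] jawdeg 11.0 grip 0.404 F [-0.5 -1.1  5.4] q6 0.12 
 rot [0.    0.002 0.   ] shift cm [ 0.22  0.16 -0.09]
time_s: 32.38
eef_pos: [468.5, 271.7, 117.8]
ee_rot: [0.705, -0.068, 0.703, 0.068]
force: [0.9, -0.2, -1.9]
grip_width: 0.406
t 32.38 pos [468.5 271.7 117.8] jawdeg 11.0 grip 0.406 F [ 0.9 -0.2 -1.9] q6 0.12 
 rot [ 0.     0.002 -0.   ] shift cm [  0.28 -43.72   6.14]
```

```bash
python3 -m pendant '[[0,0,0,0,-2.5,0.4,0.2],[0,0,0,0,-7,1,0.2],[0,0,0,0,-12,1.7,0.2],[0,0,0,0,-17,2.4,0.2],[0,0,0,0,-22,3.1,0.2]]'; python3 -m pendant '[[0,0,0,0,-5,0.7,0.2],[0,0,0,0,-10,1.4,0.2],[0,0,0,0,-15.5,2.2,0.2],[0,0,0,0,-20,2.8,0.2],[0,0,0,0,-21.7,3.05,0.2]]'; 
python3 -m pendant '[[0,0,0,1,0,0,0.2],[0,0,0,2,0,0,0.2],[0,0,0,3,0,0,0.2],[0,0,0,3,0,0,0.2],[0,0,0,3,0,0,0.2]]';python3 h.py 612.2 -145.7 25 11
```

```text
time_s: 33.0
eef_pos: [540.7, 59.9, 116.0]
ee_rot: [0.704, -0.068, 0.704, 0.068]
force: [0.2, -0.5, -1.0]
grip_width: 0.398
time_s: 33.62
eef_pos: [612.0, -147.9, 115.6]
ee_rot: [0.704, -0.067, 0.704, 0.067]
force: [0.2, 0.1, -0.8]
grip_width: 0.401
time_s: 34.25
eef_pos: [612.1, -145.4, 86.5]
ee_rot: [0.704, -0.068, 0.704, 0.068]
force: [-0.6, -0.5, -1.2]
grip_width: 0.402
t 34.25 pos [ 612.1 -145.4   86.5] jawdeg 11.0 grip 0.402 F [-0.6 -0.5 -1.2] q6 -0.61 
 rot [0. 0. 0.] shift cm [ 6.15 -0.03 -0.  ]
```

```bash
python3 -m pendant '[[0,0,0,2.5,0,0,0.2],[0,0,0,4.5,0,0,0.2],[0,0,0,5.5,0,0,0.2],[0,0,0,5.9,0,0,0.2],[0,0,0,6.05,0,0,0.2]]'; 
python3 -m pendant '[[0,0,0,0.05,0,0,0.2],[0,0,0,0.1,0,0,0.2],[0,0,0,0.15,0,0,0.2],[0,0,0,0.2,0,0,0.2],[0,0,0,0.2,0,0,0.2]]';python3 h.py 612.2 -145.7 23.1 11
```

```text
time_s: 34.88
eef_pos: [612.3, -145.8, 26.3]
ee_rot: [0.704, -0.068, 0.704, 0.068]
force: [0.0, 0.2, -1.4]
grip_width: 0.401
time_s: 35.5
eef_pos: [612.0, -145.7, 23.7]
ee_rot: [0.704, -0.068, 0.704, 0.068]
force: [-1.2, -0.9, 0.2]
grip_width: 0.405
t 35.5 pos [ 612.  -145.7   23.7] jawdeg 11.0 grip 0.405 F [-1.2 -0.9  0.2] q6 -0.61 
 rot [ 0. -0. -0.] shift cm [ 0.06 -0.    0.02]
```

```bash
python3 -m pendant '[[0,0,0,0.05,0,0,0.2],[0,0,0,0.1,0,0,0.2],[0,0,0,0.1,0,0,0.2],[0,0,0,0.1,0,0,0.2],[0,0,0,0.1,0,0,0.2]]';python3 -m pendant '[[0,0,0,0,0,0,0.45],[0,0,0,0,0,0,0.6],[0,0,0,0,0,0,0.65],[0,0,0,-1,0,0,0.65],[0,0,0,-3,0,0,0.65]]'; 
python3 -m pendant '[[0,0,0,-2,0,0,0.65],[0,0,0,-6,0,0,0.65],[0,0,0,-10,0,0,0.65],[0,0,0,-12,0,0,0.65],[0,0,0,-12,0,0,0.65]]';python3 h.py 330 -30 170 11
```

```text
time_s: 36.12
eef_pos: [612.0, -145.7, 23.2]
ee_rot: [0.704, -0.068, 0.704, 0.068]
force: [-2.7, 0.7, 5.7]
grip_width: 0.398
time_s: 36.75
eef_pos: [611.7, -145.6, 53.0]
ee_rot: [0.704, -0.068, 0.704, 0.068]
force: [-0.5, -0.9, 0.1]
grip_width: 0.649
time_s: 37.38
eef_pos: [612.6, -145.9, 174.7]
ee_rot: [0.705, -0.068, 0.703, 0.067]
force: [-0.5, 0.5, -0.3]
grip_width: 0.648
t 37.38 pos [ 612.6 -145.9  174.7] jawdeg 11.0 grip 0.648 F [-0.5  0.5 -0.3] q6 -0.61 
 rot [0.    0.003 0.002] shift cm [  0.35  16.77 -25.52]
```

```bash
python3 -m pendant '[[0,0,0,0,3,-4.6,0.65],[0,0,0,0,6.2,-9.5,0.65],[0,0,0,0,9.5,-14.5,0.65],[0,0,0,0,13,-19.5,0.65],[0,0,0,0,16,-24,0.65]]'
python3 - <<'E'
from h import *
im=vision.capture("side")[:,:,::-1].copy();t=vision.capture("top")[:,:,::-1].copy()
cv2.imwrite("pics/side8.png",im);cv2.imwrite("pics/top8.png",t)
a=cv2.resize(im[130:330,190:350],None,fx=2.4,fy=2.4,interpolation=cv2.INTER_CUBIC);b=cv2.resize(t[160:280,165:405],None,fx=1.6,fy=1.6,interpolation=cv2.INTER_CUBIC)
c=np.zeros((480,384+b.shape[1],3),np.uint8);c[:,:384]=a;c[:b.shape[0],384:]=b;cv2.imwrite("pics/z8.png",c)
hsv=cv2.cvtColor(t,cv2.COLOR_BGR2HSV);H,S,V=[hsv[:,:,i].astype(int) for i in range(3)]
ctr={"A":((639,236.3),-14.9),"mid":((621.6,170.5),-14.9),"C":((604.2,104.7),-14.9),"Y-blue":((612.2,-145.7),11.07),"Y-knob":((625.2,-212.5),11.07)}
sp={"A":(((H<8)|(H>172))&(S>150),16),"mid":((H>10)&(H<24)&(S>90)&(V>80),54),"C":((H>45)&(H<80)&(S>120)&(V>50),59),"Y-blue":((H>100)&(H<125)&(S>120)&(V>50),59),"Y-knob":((S<45)&(V>125),54)}
for k,(p,y) in ctr.items():
    m,z=sp[k];u=proj("top",(*p,z));r=np.zeros(H.shape,bool);uu=u.round().astype(int);w=9;r[uu[1]-w:uu[1]+w+1,uu[0]-w:uu[0]+w+1]=1
    for s,c,l in comps(m&r,12):
        q=plane("top",*c,z)-p;a=np.radians(y);print(k,s[4],"tray dx,dy",np.round([q[0]*np.cos(a)+q[1]*np.sin(a),-q[0]*np.sin(a)+q[1]*np.cos(a)],1))
o0=cv2.imread("pics/top0.png");
for nm,(y0,y1,x0,x1) in {"light":(100,155,240,295),"screw":(190,255,425,455),"bottle":(215,240,108,135)}.items(): print(nm,np.abs(o0[y0:y1,x0:x1].astype(int)-t[y0:y1,x0:x1]).mean().round(2))
s=sense();print(s["eef_pos"],s["time_s"],s["force"])
E
```

```text
time_s: 38.0
eef_pos: [343.4, -33.3, 171.7]
ee_rot: [0.703, -0.068, 0.704, 0.068]
force: [-0.2, 0.0, -0.1]
grip_width: 0.655
A 186 tray dx,dy [0.3 0. ]
mid 55 tray dx,dy [-1.2 -2.1]
C 103 tray dx,dy [-2.5 -5.9]
Y-blue 119 tray dx,dy [-2.1  4. ]
Y-knob 30 tray dx,dy [-2.7 -1. ]
light 1.01
screw 0.97
bottle 1.04
[341.68276662 -32.24621368 171.50791858] 38.1 [ 0.85015296 -0.65976228 -0.16770264]
```

View pics/z8.png

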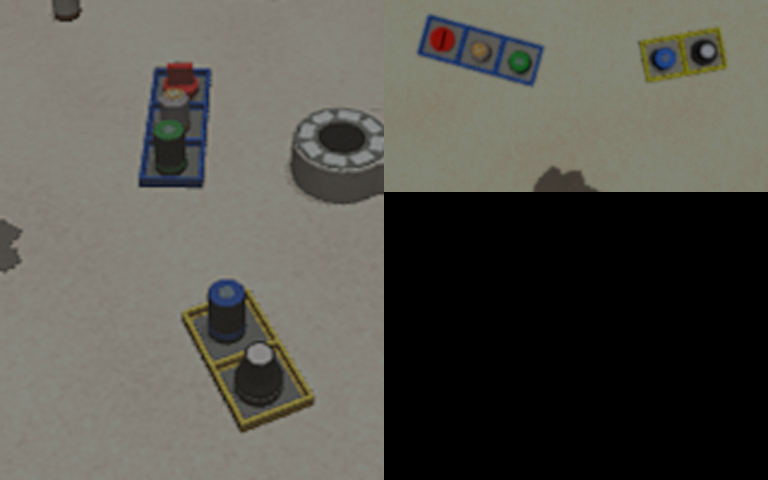

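All five parts stand upright in the right compartments, at most about 6 mm off centre, and the bystander image regions haven't changed. I'll let the arm settle and hand in.

```bash
python3 -m pendant '[[0,0,0,0,0,0,0.65],[0,0,0,0,0,0,0.65],[0,0,0,0,0,0,0.65],[0,0,0,0,0,0,0.65],[0,0,0,0,0,0,0.65]]'; python3 -c "
from rig import job;print(job.finish_job())"
```

```text
time_s: 38.72
eef_pos: [345.9, -34.5, 172.6]
ee_rot: [0.704, -0.068, 0.704, 0.068]
force: [0.5, -0.5, -1.3]
grip_width: 0.651
the job is handed in; nothing more can be done
None
```

Both kits are made up and the job is handed in, at about 39 s of the 131 s allowed. The hand-in gives no verdict.

- **Blue tray:** the red cap is in the compartment on the robot's left, the steel objective in the middle, and the green eyepiece in the right-hand one.
- **Yellow tray:** the blue eyepiece is in the left compartment and the black knob in the right.
- **Setting down:** each part was lowered in small steps and then released. For four of them the force reading showed floor contact (4–6 N) before the fingers opened. The cap read only 1.5 N, so I lowered it 0.8 mm further and released it without another force reading.

**Last checks:**
- **Position:** the final top picture put every part within 6 mm of its compartment centre, against the 16 mm allowed. The green eyepiece was furthest off, at about 6 mm along the row, but the gripper had set it down within 1 mm of its target. So either the camera reading or the grip was a few mm off; both are within the limit.
- **Upright:** I judged this by eye in the final pictures, where all five stand straight.
- **Bystanders:** the picture regions around the light head, bottle and screwdriver matched those from the start.
- **Arm:** it was clear of everything at hand-in.

No check failed.

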